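# Catch the falling showcase lid and lower it shut

## Task

The glazed lid of the ornament showcase stands open, leaning back on its stop. Tip it forward from behind with the fingers so that it begins to fall, catch it from below on the back of the fingers while it is still well up, and lower it by the lip gently until it is fully shut, without a knock. Only push and support the lid, never pinch it, and leave everything else where it is.

Things in the scene. Friction and masses are not known exactly. Their poses are not given: they have to be found in the camera images.
- showcase: table-top showcase of brown wood with a blue floor, fixed to the table: 160 mm deep (its x), 260 mm wide (its y), 72 mm high to the rim, walls 10 mm. Origin at the centre of its underside; z up; its front faces its own -x, roughly to the robot's left (+y). It stands in a different place and yaw each time
- hinge_mid (a point): middle of the lid's hinge line, on the showcase's top rear edge: 80 mm along +x and 72 mm up from the showcase's origin. The hinge line runs along the showcase's y
- lid (a joint): opening angle of the lid, rad: 0 = shut on the rim; pi/2 = upright; 1.75 = stop, leaning back, where it rests (or up to 0.06 short of it, sinking back). Free both ways on damped hinges: once forward of upright it falls by itself, slowly at first (from 0.25 rad past upright about 2 s to half-way, 3 s to shut, ending near 0.8 rad/s with a knock). About 0.3 kg, varying by a fifth
- lip (a point): middle of the lid's front edge at its underside, 185 mm from the hinge line. With the lid shut this edge is 72 mm above the table and stands out 25 mm beyond the front wall, over the whole 260 mm width: the lip to hold it by from below. The point's axes are the lid's: x from the front edge to the hinge, z out of its upper (outer) face
- lid_under: the lid's underside: wooden frame, front rail 36 mm, side rails 20 mm, 8 mm thick, with the clear pane inside it. Faces the showcase's front while the lid stands open. Origin at the middle of the hinge line, lid along its -x, z out of the upper face
- lid_top: the lid's upper (outer) face: brass trim 4 mm thick over the frame (whole lid 12 mm thick), 4 mm short of its front and side edges, around the clear pane. Faces rearwards while the lid stands open. Origin and axes as lid_under
- blue_ornament: blue painted ball ornament, 52 mm, flat foot, standing inside the showcase at its middle; origin under its centre; leave it alone
- green_ornament: green painted ball ornament, 64 mm, flat foot, on the table near the front; origin under its centre; leave it alone
- bead_jar: amber jar of beads with metal cap, 56 mm across, 75 mm tall, on the table; origin under its centre; leave it alone
- red_spool: wooden reel of red thread, 34 mm across, 40 mm tall, on the table near the front; origin under its centre; leave it alone
- white_spool: wooden reel of white thread, 34 mm across, 40 mm tall, on the table; origin under its centre; leave it alone
- pin_tin: round red pin tin, 73 mm across, 24 mm high, on the table behind the showcase; origin under its centre; leave it alone
- glue_bottle: white glue bottle with orange cap, 40 mm across, 110 mm tall, on the table; origin under its centre; leave it alone
- scissors: scissors lying flat, 145 mm long, black handles, on the table behind the showcase; origin under its centre; leave it alone

How it is judged:
By the outcome, as a careful person would: the job done as asked, in the order asked, and still so for the second after the job is handed in, with the robot touching nothing.
It also fails if it takes over 48 s, if anything falls off the work surface, if the arm or the gripper's body presses on something with over 40 N, if the wrist force passes 120 N, or if a joint passes its speed limit or range.

## Robot

A 7-joint arm with a two-finger parallel gripper is mounted at the origin on the work surface. World frame = base frame: x ahead of the robot, y to its left, z up, the work surface at z = 0. Lengths are in mm, angles in degrees, forces in N, time in s.
With the tool pointing down it reaches from about 425 to 925 mm from the base axis. Payload 6.8 kg.
Tool frame: the origin (TCP) lies on the centre line of the jaws, within the pads' length; the fingertips stand 11 mm ahead of it and the grasp point (between the pads) lies 8 mm behind it (bot.tip_extent is the distance from the TCP to the fingertips, in mm); z points along the fingers, y is the line along which they close (so a half turn about z gives the same grasp; the last joint's range is limited). The gripper opens to 88 mm and grips with 3 to 60 N. Pads are 20 mm wide; open, the fingers measure 115 mm over their backs; the gripper's body (75 mm by 178 mm) begins 61 mm behind the grasp point.
Start: joints at [59.754, 27.33, 1.283, 89.118, -0.659, 63.558, -4.761], TCP at [275.126, -616.403, 233.664] pointing down, gripper open.
Joint ranges: [-169.35, 169.35], [-19.33, 120.38], [-80.79, 83.38], [13.8, 139.57], [-78.32, 258.32], [9.67, 109.79], [-169.56, 169.56]. Speed limits (degrees/s): [136.94, 136.94, 180, 180, 180, 180, 180].

## Interface

Orientations are given as a 3x3 rotation matrix whose columns are the frame's x, y, z axes.
In Python, from workcell import bot gives the robot as it stands.
- The arm moves only by the tool carry_out, never from a script. Its argument "motion" is a list of rows, each an object with "offset": the shift along the tool's x, y, z in units of 40 mm (1.0 is 40 mm), a list of three; "yaw": the turn about the tool's z in degrees. A call has 1 to 20 rows; each row shifts and turns the commanded pose from where the row before left it, along the tool's axes as they then stand; what a row does not reach is not made up. A row lasts 1/12 s, in which the tool goes at most 41.7 mm and 7.16 degrees, less where a joint would pass 70% of its speed; a pose out of reach is approached as far as the arm can. A call is refused whole if a number of a shift passes 1 or a number of a turn 7.16, either way. A call with a gripper value outside its range is refused whole. "jaw" is the opening, from 0 (shut) to 1 (fully open), set as the call begins (left out, the last holds). The fingers move at their own pace and stop on an object; "grip_force" is the grip in N (left out, the last holds). Time passes only in rows, so rows that do not move let the fingers close. It gives the time, the measured TCP pose, the force, the opening and the grip force at its end, in the units of the state.
- bot.observe(): the state, without advancing time (a new reading comes with each control period).
- bot.snapshot(name): name is "scene" or "top" or "wrist"; returns (picture, depth): 480x640x3 uint8, blue, green, red; 480x640 float32, mm along the optical axis (not along the pixel's ray), 0 where there is no reading.
- bot.calibration(name): a dict with "fov_y" (degrees; the focal length in pixels is half the picture's height over the tangent of half this angle, whatever the lens; pixels are square), "cx", "cy" (the principal point, pixels), "R" (3x3) and "t" (3): a world point X has camera coordinates R X + t; the wrist camera has in their place "mount" (4x4, takes a point from camera to tool coordinates, whose origin is the TCP and whose axes are the flange's). Camera axes: x right, y down, z forward; pixel columns grow to the right and rows downward; lengths in mm; the calibration is good to about 2 mm. A picture is of the moment at which its call begins: read the wrist's pose just before it. calibration takes no time and is no camera call.
- bot.close_job(): hands the job in; it is judged then, once.
The state is a dict: "time": time; "qpos": joint angles; "qvel": joint speeds; "joint_torque": joint torques, N m; "ee_pos": TCP position; "eef_rot": TCP orientation; "ft_force": force on the tool from outside, world axes, zero at the start; "moment": the same for the moment, N m; "width": finger opening in mm; "grasp_force": force on a finger pad.
Only numpy, scipy, OpenCV 4.12 (cv2) and the standard library are available. Lean on these libraries where they do the work, as an engineer would, in place of code of your own. Each camera call takes 0.05 s, during which the arm holds its last target. There are 200 camera calls.

## Working session

There is one attempt and no reset: what is moved stays moved. The work goes in short steps, Python scripts to look and compute and a tool call to move; the robot and the scene stay as the last step left them, time stands still between calls to the robot, and variables do not carry over. Pictures are saved under pics/ and viewed, at most 10 in all, crops included, and the job is handed in when it is done.

Besides the shell and the picture viewer there is one more tool, called after "Call:" by a JSON object that holds its "op" and its "data", one argument or row to a line. carry_out: Moves the arm, as the interface text tells. Its arguments: {"type":"object","properties":{"motion":{"type":"array","items":{"type":"object","properties":{"offset":{"type":"array","items":{"type":"number"}},"yaw":{"type":"number"}}}},"jaw":{"type":"number"},"grip_force":{"type":"number"}},"required":["motion"]}

```bash
mkdir -p pics; ls; python3 - <<'E'
from workcell import bot
import cv2,numpy as np
for n in("scene","top"):
    p,d=bot.snapshot(n); cv2.imwrite(f"pics/{n}0.png",p); np.save(f"{n}0.npy",d)
    c=bot.calibration(n); print(n,c)
s=bot.observe(); print(s["time"],s["ee_pos"],s["eef_rot"],s["width"],bot.tip_extent)
E
```

```text
pics
scene {'fov_y': 52.11677574402108, 'cx': 312.32297166102643, 'cy': 231.98782090197105, 'R': array([[-0.67076912,  0.74153659,  0.01386636],
       [ 0.60740167,  0.55997172, -0.56346684],
       [-0.42559605, -0.36953371, -0.8260223 ]]), 't': array([ 331.07642343, -327.45984094, 1254.43828845])}
top {'fov_y': 54.11700950509493, 'cx': 309.39746303363336, 'cy': 240.3390850528943, 'R': array([[-0.02941937, -0.99956657,  0.00108608],
       [-0.99191815,  0.02906007, -0.1235067 ],
       [ 0.12342161, -0.00471079, -0.99234314]]), 't': array([ 69.46459763, 583.39101536, 853.50789414])}
0.1 [ 274.88135439 -615.96458347  232.81911784] [[ 9.13168267e-01  4.07582105e-01 -7.38089777e-04]
 [ 4.07582753e-01 -9.13167298e-01  1.33613615e-03]
 [-1.29414264e-04 -1.52094980e-03 -9.99998835e-01]] 87.71623073508813 11.0
```

View pics/scene0.png

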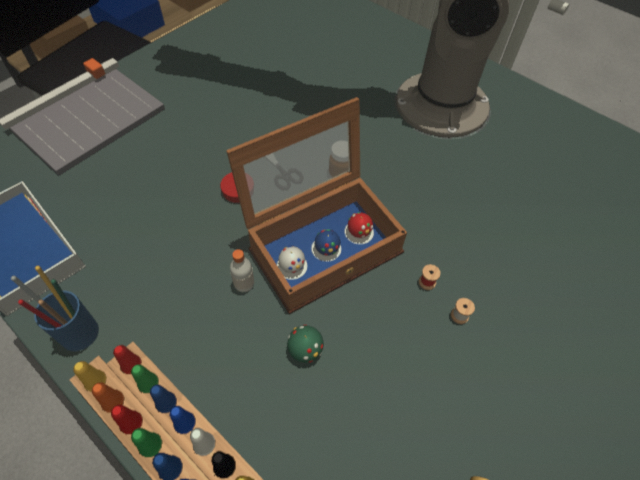

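View pics/top0.png

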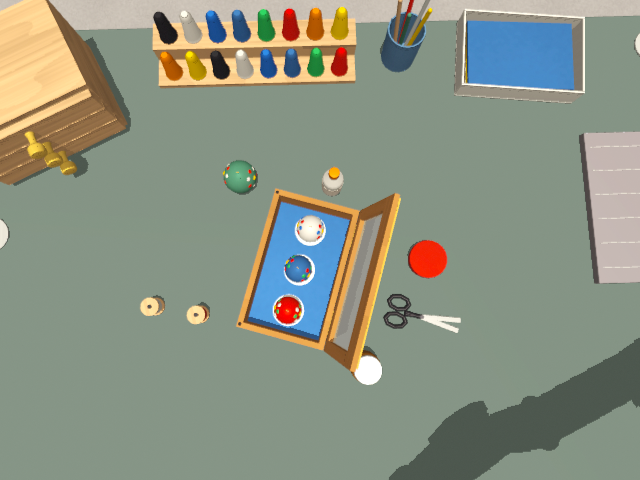

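The showcase sits at about (300,268) in the top view, its front facing image-left (+y). The rim's outer front corners are near (277,192) and (240,325), and the lid's top edge runs from about (398,196) to (355,367). The tin, scissors and jar are behind it, and the bottle is at the far end.

```bash
cat > h.py <<'E'
import numpy as np
from workcell import bot
def ray(n,u,v):
    c=bot.calibration(n); f=240/np.tan(np.radians(c["fov_y"]/2))
    R,t=np.array(c["R"]),np.array(c["t"])
    return -R.T@t, R.T@np.array([(u-c["cx"])/f,(v-c["cy"])/f,1])
def onz(n,u,v,z):
    o,d=ray(n,u,v); return o+d*(z-o[2])/d[2]
def dep(n,D,u,v):
    o,d=ray(n,u,v); return o+d*D[int(v),int(u)]
E
python3 - <<'E'
from h import *
import cv2
np.set_printoptions(precision=1,suppress=True)
D=np.load("top0.npy"); S=np.load("scene0.npy")
for u,v in((277,192),(240,325),(357,208),(322,345)): print("rim",onz("top",u,v,72))
for u,v in((397,200),(375,275),(354,363),(392,210),(352,358)): print("lidtop",dep("top",D,u,v))
for nm,u,v,z in(("jar",369,370,75),("glue",334,174,110),("tin",428,259,24),("green",240,177,40),("red",198,315,40),("white",152,307,40),("sc",398,310,5),("sc2",460,322,5)): print(nm,onz("top",u,v,z),dep("top",D,u,v))
for u,v in((357,108),(236,158),(297,133)): print("scene lid",dep("scene",S,u,v))
p=cv2.imread("pics/top0.png")[170:390,210:450]
cv2.imwrite("pics/c1.png",cv2.resize(p,None,fx=2.7,fy=2.7,interpolation=cv2.INTER_CUBIC))
E
```

```text
rim [672.1 109.4  72. ]
rim [432.8 180.2  72. ]
rim [637.9 -36.5  72. ]
rim [393.7  35.7  72. ]
lidtop [613.3 -74.9 252.4]
lidtop [506.2 -38.5 249.9]
lidtop [385.3  -3.4 252.1]
lidtop [598.9 -67.  252.1]
lidtop [391.9  -1.1 250.2]
jar [348.7 -45.1  75. ] [348.8 -45.   75.6]
glue [692.7   5.8 110. ] [693.3   5.6 107.9]
tin [ 544.1 -173.2   24. ] [ 544.3 -173.7   21.9]
green [710.9 181.7  40. ] [706.3 179.3  57.1]
red [451.7 262.2  40. ] [451.6 263.1  36.3]
white [468.9 347.3  40. ] [468.9 348.1  37.7]
sc [ 449.  -114.4    5. ] [ 449.1 -113.8    7.7]
sc2 [ 422.7 -232.1    5. ] [ 422.6 -232.7    3.1]
scene lid [382.8   5.  237.2]
scene lid [614.9 -67.3 235.1]
scene lid [503.  -32.  236.1]
```

View pics/c1.png

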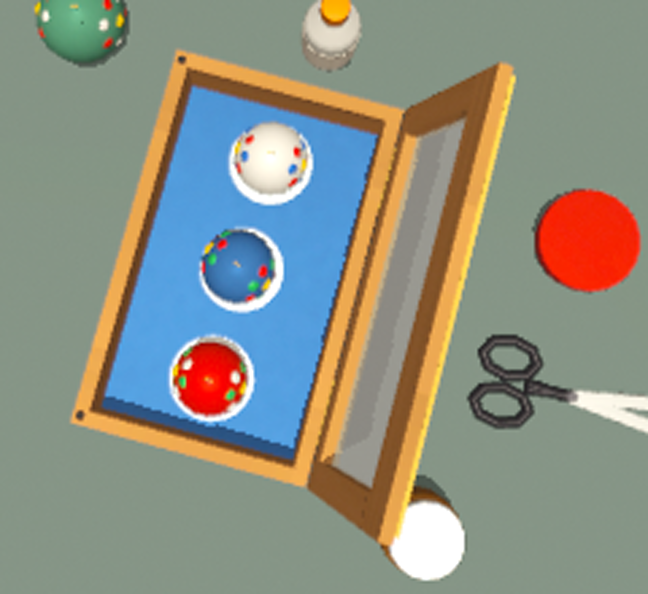

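```bash
cat >> h.py <<'E'
np.set_printoptions(precision=2,suppress=True)
def frame():
    return np.load("fr.npz")["R"],np.load("fr.npz")["h"]
def rep(targets=()):
    # tool pose in hinge frame (x rear,y,z up about hinge mid), and tool-frame offsets (40 mm units) to targets in that frame
    s=bot.observe(); R,h=frame(); p=np.array(s["ee_pos"]); T=np.array(s["eef_rot"])
    print("t",round(s["time"],2),"tcp",p,"hinge-frame",R.T@(p-h),"F(hinge fr)",R.T@np.array(s["ft_force"]),"w",round(s["width"],1))
    print("tool y in hf",R.T@T[:,1],"x",R.T@T[:,0],"yaw to y=-fwd",np.degrees(np.arctan2(*(T[:,:2].T@R[:,0])[::-1]))-90)
    for q in targets: print(q,"offset",T.T@(h+R@np.array(q)-p)/40)
E
python3 - <<'E'
from h import *
from scipy.optimize import least_squares
px=[(275.6,189.3),(237,325.6),(323,349.6),(359.5,210)]
P=np.array([onz("top",u,v,72)[:2] for u,v in px]); print(P,[np.linalg.norm(P[i]-P[(i+1)%4]) for i in range(4)])
L=np.array([(-80,130),(-80,-130),(80,-130),(80,130)])
rot=lambda a:np.array([[np.cos(a),-np.sin(a)],[np.sin(a),np.cos(a)]])
r=least_squares(lambda q:((L@rot(q[2]).T+q[:2])-P).ravel(),[530,70,np.radians(-106)])
print(r.x[:2],np.degrees(r.x[2]),r.fun)
R=np.eye(3);R[:2,:2]=rot(r.x[2]);h=np.array([*(r.x[:2]+R[:2,0]*80),72])
np.savez("fr.npz",R=R,h=h);print("hinge",h)
# lid face check
D=np.load("top0.npy");S=np.load("scene0.npy")
for n,A,u,v in(("top",D,396,200),("top",D,375,275),("top",D,354,360),("scene",S,357,108),("scene",S,236,158),("scene",S,297,133),("scene",S,240,190)):
    print(n,R.T@(dep(n,A,u,v)-h))
p,d=bot.snapshot("wrist");import cv2;cv2.imwrite("pics/w0.png",p)
rep([(60,0,240)])
E
```

```text
[[677.2  111.9 ]
 [431.95 185.5 ]
 [385.71  34.19]
 [634.   -40.89]] [np.float64(256.0620793525843), np.float64(158.21475363943978), np.float64(259.394723565618), np.float64(158.77833393807708)]
[532.21  72.68] -106.66226515268876 [ 2.49  0.14 -1.33  1.09 -0.98 -0.88 -0.18 -0.35]
hinge [509.28  -3.96  72.  ]
top [ 36.71 119.49 181.  ]
top [ 33.94   6.95 177.91]
top [  33.99 -114.97  180.07]
scene [  27.65 -123.78  165.17]
scene [ 30.42 119.36 163.09]
scene [ 28.62   2.03 164.11]
scene [ 16.54 126.66  97.64]
t 0.15 tcp [ 274.93 -616.01  232.93] hinge-frame [653.54 -49.01 160.93] F(hinge fr) [-0.05 -0.59  1.01] w 87.6
tool y in hf [ 0.76  0.65 -0.  ] x [-0.65  0.76 -0.  ] yaw to y=-fwd 40.713605474053054
(60, 0, 240) offset [ 10.61 -10.45  -1.96]
```

Call:
{"op": "carry_out", "data": {
  "motion": [
    {"offset": [0,0,0],"yaw": 6.8},
    {"offset": [0,0,0],"yaw": 6.8},
    {"offset": [0,0,0],"yaw": 6.8},
    {"offset": [0,0,0],"yaw": 6.8},
    {"offset": [0,0,0],"yaw": 6.8},
    {"offset": [0,0,0],"yaw": 6.7},
    {"offset": [0.1,-0.5,0],"yaw": 0},
    {"offset": [0.1,-1,0],"yaw": 0},
    {"offset": [0.1,-1,0],"yaw": 0},
    {"offset": [0.1,-1,0],"yaw": 0},
    {"offset": [0.1,-1,0],"yaw": 0},
    {"offset": [0.1,-1,0],"yaw": 0},
    {"offset": [0.1,-1,0],"yaw": 0},
    {"offset": [0.1,-1,0],"yaw": 0},
    {"offset": [0.1,-1,0],"yaw": 0},
    {"offset": [0.1,-1,0],"yaw": 0},
    {"offset": [0.1,-1,0],"yaw": 0},
    {"offset": [0.1,-1,0],"yaw": 0},
    {"offset": [0,-0.5,0],"yaw": 0},
    {"offset": [0,0,0],"yaw": 0}
  ],
  "jaw": 0,
  "grip_force": 30
}}

```text
time: 1.82
ee_pos: [460.3, -164.7, 233.6]
eef_rot: [[0.96, -0.278, 0.001], [-0.278, -0.96, 0.002], [-0.0, -0.002, -1.0]]
ft_force: [-0.1, 0.1, -0.1]
width: 0.6
grasp_force: 0.0
```

```bash
python3 - <<'E'
from h import *
import cv2
p,d=bot.snapshot("scene");cv2.imwrite("pics/s1.png",p)
rep([(85,0,161)])
E
```

```text
t 1.87 tcp [ 459.26 -167.77  233.57] hinge-frame [171.27  -0.94 161.57] F(hinge fr) [ 0.61 -0.05 -0.56] w 0.5
tool y in hf [ 1.    0.01 -0.  ] x [-0.01  1.   -0.  ] yaw to y=-fwd 0.3166185170853595
(85, 0, 161) offset [ 0.04 -2.16  0.02]
```

View pics/s1.png

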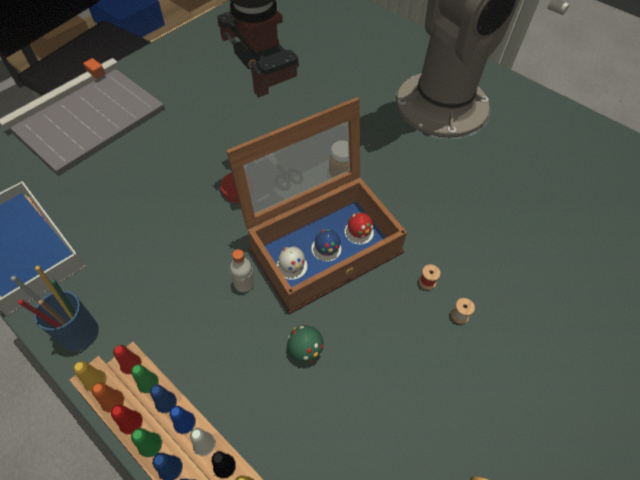

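Call:
{"op": "carry_out", "data": {
  "motion": [
    {"offset": [0,-0.75,0],"yaw": 0.3},
    {"offset": [0,-0.75,0],"yaw": 0},
    {"offset": [0,-0.5,0],"yaw": 0},
    {"offset": [0,-0.25,0],"yaw": 0},
    {"offset": [0,-0.25,0],"yaw": 0},
    {"offset": [0,-0.25,0],"yaw": 0},
    {"offset": [0,-0.25,0],"yaw": 0},
    {"offset": [0,-0.25,0],"yaw": 0}
  ]
}}

```text
time: 2.53
ee_pos: [496.4, -46.6, 233.7]
eef_rot: [[0.956, -0.293, -0.0], [-0.293, -0.956, -0.001], [0.0, 0.001, -1.0]]
ft_force: [-2.0, -2.0, 1.1]
width: 0.4
grasp_force: 1.1
```

```bash
python3 -c "
from h import *
rep([(3,0,161)])"
```

```text
t 2.53 tcp [496.41 -46.64 233.68] hinge-frame [ 44.57  -0.09 161.68] F(hinge fr) [ 2.47 -1.33  1.1 ] w 0.4
tool y in hf [ 1.   -0.01  0.  ] x [0.01 1.   0.  ] yaw to y=-fwd -0.4034499523397983
(3, 0, 161) offset [-0.01 -1.04  0.02]
```

Call:
{"op": "carry_out", "data": {
  "motion": [
    {"offset": [0,-0.25,0]},
    {"offset": [0,-0.25,0]},
    {"offset": [0,-0.25,0]},
    {"offset": [0,-0.2,0]},
    {"offset": [0,0,0]}
  ]
}}

```text
validation failed for argument at $.mo...
```

```bash
python3 - <<'E'
from h import *
import cv2
p,D=bot.snapshot("top");cv2.imwrite("pics/t2.png",cv2.resize(p[150:400,190:470],None,fx=2.2,fy=2.2))
rep([(-105,0,230)])
R,h=frame()
for v in range(200,370,20):
    q=[R.T@(dep("top",D,u,v)-h) for u in range(300,420,2)]
    q=[x for x in q if 150<x[2]<200]
    if q: print(v,max(q,key=lambda x:x[2]), max(q,key=lambda x:x[0]))
E
```

```text
t 2.58 tcp [497.13 -44.11 233.79] hinge-frame [ 41.95  -0.12 161.79] F(hinge fr) [-0.58  0.36  0.56] w 0.2
tool y in hf [ 1. -0. -0.] x [0. 1. 0.] yaw to y=-fwd -0.24594716560807228
(-105, 0, 230) offset [-0.01 -3.67 -1.7 ]
200 [ 28.25 117.04 181.8 ] [ 34.42 119.76 176.96]
240 [ 20.16  58.5  152.41] [ 20.16  58.5  152.41]
300 [ 22.49 -32.63 173.1 ] [ 22.49 -32.63 173.1 ]
320 [ 25.67 -60.45 181.99] [ 34.53 -58.36 175.8 ]
340 [ 24.18 -89.09 183.67] [ 33.1  -87.35 176.33]
360 [  25.39 -116.61  185.12] [  34.37 -115.27  176.97]
```

View pics/t2.png

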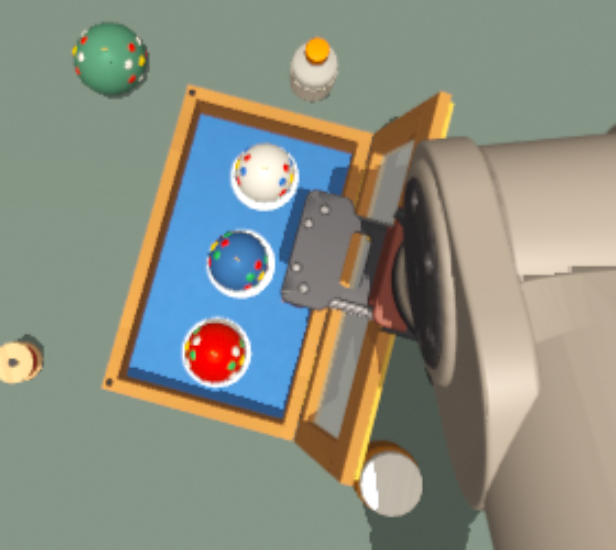

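The view shows the finger behind the lid in contact at mid-width, the gripper body clear over its top edge, and the lid still leaning back.

Call:
{"op": "carry_out", "data": {
  "motion": [
    {"offset": [0,-0.25,0],"yaw": 0},
    {"offset": [0,-0.25,0],"yaw": 0},
    {"offset": [0,-0.25,0],"yaw": 0},
    {"offset": [0,-0.2,0],"yaw": 0},
    {"offset": [0,0,0],"yaw": 0}
  ]
}}

```text
time: 3.0
ee_pos: [508.0, -7.0, 233.7]
eef_rot: [[0.957, -0.289, 0.0], [-0.289, -0.957, 0.001], [0.0, -0.001, -1.0]]
ft_force: [0.3, 0.6, -0.3]
width: 0.2
grasp_force: 0.0
```

```bash
python3 - <<'E'
from h import *
import time
p,D=bot.snapshot("top")
rep([(-105,0,230)])
R,h=frame()
for v in (200,204,340,360):
    q=[R.T@(dep("top",D,u,v)-h) for u in range(300,420,1)]
    q=[x for x in q if 150<x[2]<210 and abs(x[1])>50]
    if q: print(v,max(q,key=lambda x:x[2]), max(q,key=lambda x:x[0]),min(q,key=lambda x:x[0]))
E
```

```text
t 3.05 tcp [507.63  -8.03 233.5 ] hinge-frame [  4.36  -0.41 161.5 ] F(hinge fr) [0.04 0.1  0.44] w 0.4
tool y in hf [ 1. -0. -0.] x [ 0.  1. -0.] yaw to y=-fwd -0.16091813993381265
(-105, 0, 230) offset [ 0.   -2.74 -1.71]
200 [-15.06 104.98 183.94] [ -6.42 113.44 155.99] [-20.51 104.05 181.52]
204 [-16.4   98.54 184.07] [-12.02 100.57 180.  ] [-20.53  97.57 183.39]
340 [-15.99 -99.85 183.42] [ -8.19 -99.43 164.63] [ -21.28 -101.4   181.93]
360 [ -17.11 -128.07  184.38] [ -11.86 -129.78  160.5 ] [ -22.32 -129.86  181.35]
```

Call:
{"op": "carry_out", "data": {
  "motion": [
    {"offset": [0,0,-0.8],"yaw": 0},
    {"offset": [0,0,-0.8],"yaw": 0},
    {"offset": [0,-0.5,0],"yaw": 0},
    {"offset": [0,-1,0],"yaw": 0},
    {"offset": [0,-1,0],"yaw": 0},
    {"offset": [0,-0.25,0.2],"yaw": 0},
    {"offset": [0,0,0.8],"yaw": 0},
    {"offset": [0,0,0.8],"yaw": 0},
    {"offset": [0,0,0],"yaw": 0}
  ]
}}

```text
time: 3.8
ee_pos: [535.7, 94.6, 219.8]
eef_rot: [[0.957, -0.291, -0.01], [-0.291, -0.957, -0.002], [-0.009, 0.005, -1.0]]
ft_force: [-1.4, -1.4, -1.4]
width: 0.2
grasp_force: 0.0
```

```bash
cat >> h.py <<'E'
def lid(pr=True):
    # lid angle from the front rail seen by the scene camera: fit from lip points off the tool
    p,D=bot.snapshot("scene"); R,h=frame(); c=bot.calibration("scene"); f=240/np.tan(np.radians(c["fov_y"]/2))
    v,u=np.mgrid[0:480,0:640]; Z=D
    C=np.stack([(u-c["cx"])/f*Z,(v-c["cy"])/f*Z,Z],-1)[D>0]
    X=((C-np.array(c["t"]))@np.array(c["R"])-h)@R
    X=X[(abs(X[:,1])>100)&(abs(X[:,1])<128)&(X[:,2]>-5)]; r=np.hypot(X[:,0],X[:,2])
    X=X[(r>60)&(r<184)&(X[:,0]<40)]
    a=np.arctan2(X[:,2],-X[:,0]); print("lid angle median",np.median(a),np.percentile(a,[10,90]),len(a)); return p,D
E
python3 - <<'E'
from h import *
lid(); rep()
E
```

```text
lid angle median 0.026926363224973743 [-0.01  1.43] 1093
t 3.85 tcp [537.12  94.72 222.78] hinge-frame [-102.53   -1.62  150.78] F(hinge fr) [-0.08  0.43  1.26] w 0.3
tool y in hf [ 1. -0.  0.] x [ 0.01  1.   -0.01] yaw to y=-fwd -0.2875235673834453
```

Call:
{"op": "carry_out", "data": {
  "motion": [
    {"offset": [0,0.25,0],"yaw": 0},
    {"offset": [0,0.25,0],"yaw": 0},
    {"offset": [0,0,0],"yaw": 0},
    {"offset": [0,0,0],"yaw": 0}
  ]
}}

```text
time: 4.18
ee_pos: [534.4, 75.2, 227.3]
eef_rot: [[0.956, -0.294, 0.003], [-0.294, -0.956, 0.0], [0.003, -0.001, -1.0]]
ft_force: [0.2, -0.5, 0.5]
width: 0.2
grasp_force: 0.0
```

```bash
sed -i 's/X\[:,2\]>-5/X[:,2]>8/' h.py; python3 - <<'E'
from h import *
lid(); rep()
E
```

```text
lid angle median 1.3894459616126213 [1.38 1.45] 738
t 4.23 tcp [534.36  75.96 227.1 ] hinge-frame [-83.76   1.11 155.1 ] F(hinge fr) [-0.19 -0.52 -0.22] w 0.7
tool y in hf [ 1.   -0.01 -0.  ] x [0.01 1.   0.  ] yaw to y=-fwd -0.37298745258237886
```

Call:
{"op": "carry_out", "data": {
  "motion": [
    {"offset": [0,0,0],"yaw": 0},
    {"offset": [0,0,0],"yaw": 0},
    {"offset": [0,0,0],"yaw": 0},
    {"offset": [0,0,0],"yaw": 0},
    {"offset": [0,0,0],"yaw": 0},
    {"offset": [0,0,0],"yaw": 0},
    {"offset": [0,0,0],"yaw": 0},
    {"offset": [0,0,0],"yaw": 0},
    {"offset": [0,0,0],"yaw": 0},
    {"offset": [0,0,0],"yaw": 0},
    {"offset": [0,0,0],"yaw": 0},
    {"offset": [0,0,0],"yaw": 0}
  ]
}}

```text
time: 5.23
ee_pos: [533.7, 76.6, 225.7]
eef_rot: [[0.957, -0.291, 0.0], [-0.291, -0.957, 0.0], [0.0, -0.0, -1.0]]
ft_force: [0.8, 0.7, -0.1]
width: 0.2
grasp_force: 0.0
```

```bash
python3 - <<'E'
from h import *
import cv2
p,D=lid(); rep(); cv2.imwrite("pics/s3.png",cv2.resize(p[60:340,160:480],None,fx=2,fy=2))
E
```

```text
lid angle median 1.2543842458749324 [1.25 1.31] 479
t 5.28 tcp [533.69  76.57 225.68] hinge-frame [-84.15   0.3  153.68] F(hinge fr) [-0.03 -0.6   0.15] w 0.4
tool y in hf [ 1.   -0.01 -0.  ] x [0.01 1.   0.  ] yaw to y=-fwd -0.28752899438657664
```

View pics/s3.png

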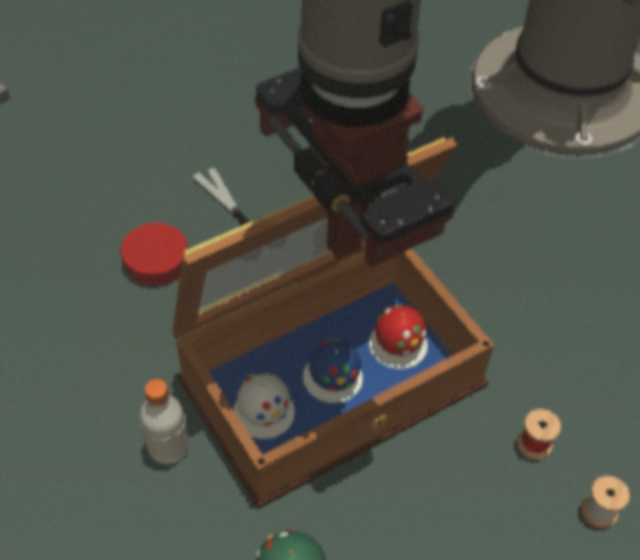

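The lid has swung forward to about 1.25 rad, and the closed fingers are in front of its underside, about to receive it.

Call:
{"op": "carry_out", "data": {
  "motion": [
    {"offset": [0,0,0],"yaw": 0},
    {"offset": [0,0,0],"yaw": 0},
    {"offset": [0,0,0],"yaw": 0},
    {"offset": [0,0,0],"yaw": 0},
    {"offset": [0,0,0],"yaw": 0},
    {"offset": [0,0,0],"yaw": 0}
  ]
}}

```text
time: 5.78
ee_pos: [533.7, 76.7, 225.7]
eef_rot: [[0.957, -0.291, 0.0], [-0.291, -0.957, 0.0], [0.0, -0.0, -1.0]]
ft_force: [0.3, -0.4, -0.1]
width: 0.4
grasp_force: 0.2
```

```bash
python3 - <<'E'
from h import *
lid(); rep()
E
```

```text
lid angle median 1.1617839109044827 [1.16 1.22] 328
t 5.83 tcp [533.72  76.7  225.67] hinge-frame [-84.29   0.29 153.67] F(hinge fr) [ 0.03 -0.06 -0.13] w 0.7
tool y in hf [ 1. -0. -0.] x [0. 1. 0.] yaw to y=-fwd -0.2793501367590352
```

Call:
{"op": "carry_out", "data": {
  "motion": [
    {"offset": [0,0,0],"yaw": 0},
    {"offset": [0,0,0],"yaw": 0},
    {"offset": [0,0,0],"yaw": 0},
    {"offset": [0,0,0],"yaw": 0},
    {"offset": [0,0,0],"yaw": 0}
  ]
}}

```text
time: 6.25
ee_pos: [533.7, 76.6, 225.7]
eef_rot: [[0.957, -0.292, 0.0], [-0.292, -0.957, 0.0], [0.0, -0.0, -1.0]]
ft_force: [0.2, 0.5, -0.2]
width: 0.7
grasp_force: 0.2
```

```bash
python3 - <<'E'
from h import *
lid(); rep()
E
```

```text
lid angle median 1.1623950790501931 [1.16 1.22] 316
t 6.3 tcp [533.71  76.59 225.67] hinge-frame [-84.17   0.31 153.67] F(hinge fr) [-0.2   0.48 -0.72] w 0.3
tool y in hf [ 1.   -0.01 -0.  ] x [0.01 1.   0.  ] yaw to y=-fwd -0.2869373942855873
```

Caught: the angle holds at about 1.17 rad. Next I lower it along the arc.

Call:
{"op": "carry_out", "data": {
  "motion": [
    {"offset": [0,-0.068,0.035],"yaw": 0},
    {"offset": [0,-0.068,0.035],"yaw": 0},
    {"offset": [0,-0.068,0.035],"yaw": 0},
    {"offset": [0,-0.068,0.035],"yaw": 0},
    {"offset": [0,-0.068,0.035],"yaw": 0},
    {"offset": [0,-0.068,0.035],"yaw": 0},
    {"offset": [0,-0.068,0.035],"yaw": 0},
    {"offset": [0,-0.068,0.035],"yaw": 0},
    {"offset": [0,-0.068,0.035],"yaw": 0},
    {"offset": [0,-0.068,0.035],"yaw": 0},
    {"offset": [0,-0.061,0.045],"yaw": 0},
    {"offset": [0,-0.061,0.045],"yaw": 0},
    {"offset": [0,-0.061,0.045],"yaw": 0},
    {"offset": [0,-0.061,0.045],"yaw": 0},
    {"offset": [0,-0.061,0.045],"yaw": 0},
    {"offset": [0,-0.061,0.045],"yaw": 0},
    {"offset": [0,-0.061,0.045],"yaw": 0},
    {"offset": [0,-0.061,0.045],"yaw": 0},
    {"offset": [0,-0.061,0.045],"yaw": 0},
    {"offset": [0,-0.061,0.045],"yaw": 0}
  ]
}}

```text
time: 7.97
ee_pos: [548.7, 125.9, 193.3]
eef_rot: [[0.957, -0.292, -0.0], [-0.292, -0.957, -0.0], [-0.0, 0.0, -1.0]]
ft_force: [0.3, -0.1, -0.6]
width: 0.3
grasp_force: 0.2
```

```bash
python3 - <<'E'
from h import *
lid(); rep()
E
```

```text
lid angle median 0.9024606631769259 [0.87 0.95] 360
t 8.02 tcp [548.73 126.48 193.04] hinge-frame [-136.28    0.39  121.04] F(hinge fr) [-1.36  0.27 -0.75] w 0.4
tool y in hf [ 1. -0.  0.] x [ 0.  1. -0.] yaw to y=-fwd -0.26268192741208907
```

Call:
{"op": "carry_out", "data": {
  "motion": [
    {"offset": [0,-0.047,0.048],"yaw": 0},
    {"offset": [0,-0.047,0.048],"yaw": 0},
    {"offset": [0,-0.047,0.048],"yaw": 0},
    {"offset": [0,-0.047,0.048],"yaw": 0},
    {"offset": [0,-0.047,0.048],"yaw": 0},
    {"offset": [0,-0.047,0.048],"yaw": 0},
    {"offset": [0,-0.047,0.048],"yaw": 0},
    {"offset": [0,-0.047,0.048],"yaw": 0},
    {"offset": [0,-0.047,0.048],"yaw": 0},
    {"offset": [0,-0.047,0.048],"yaw": 0},
    {"offset": [0,-0.04,0.056],"yaw": 0},
    {"offset": [0,-0.04,0.056],"yaw": 0},
    {"offset": [0,-0.04,0.056],"yaw": 0},
    {"offset": [0,-0.04,0.056],"yaw": 0},
    {"offset": [0,-0.04,0.056],"yaw": 0},
    {"offset": [0,-0.04,0.056],"yaw": 0},
    {"offset": [0,-0.04,0.056],"yaw": 0},
    {"offset": [0,-0.04,0.056],"yaw": 0},
    {"offset": [0,-0.04,0.056],"yaw": 0},
    {"offset": [0,-0.04,0.056],"yaw": 0}
  ]
}}

```text
time: 9.68
ee_pos: [558.9, 159.2, 151.8]
eef_rot: [[0.957, -0.292, -0.0], [-0.292, -0.957, -0.0], [-0.0, 0.0, -1.0]]
ft_force: [-0.8, 0.3, -1.4]
width: 0.4
grasp_force: 0.4
```

```bash
python3 - <<'E'
from h import *
import cv2
p,D=lid(); rep(); cv2.imwrite("pics/s4.png",cv2.resize(p[60:340,160:480],None,fx=2,fy=2))
E
```

```text
lid angle median 0.6044352732403806 [0.58 0.67] 746
t 9.73 tcp [558.75 159.54 151.37] hinge-frame [-170.83    0.51   79.37] F(hinge fr) [-1.22 -0.   -0.65] w -0.1
tool y in hf [ 1. -0.  0.] x [ 0.  1. -0.] yaw to y=-fwd -0.2715594685948588
```

View pics/s4.png

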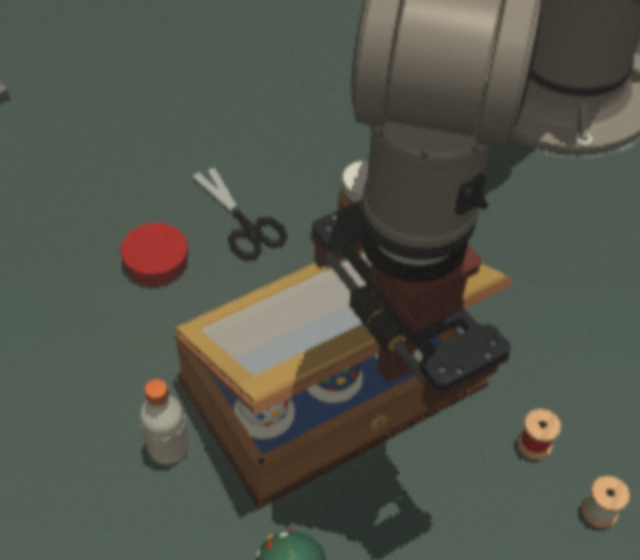

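The view shows the lid resting on the back of the finger at the lip's middle, at about 0.55 rad, with nothing else disturbed.

Call:
{"op": "carry_out", "data": {
  "motion": [
    {"offset": [0,-0.028,0.053],"yaw": 0},
    {"offset": [0,-0.028,0.053],"yaw": 0},
    {"offset": [0,-0.028,0.053],"yaw": 0},
    {"offset": [0,-0.028,0.053],"yaw": 0},
    {"offset": [0,-0.028,0.053],"yaw": 0},
    {"offset": [0,-0.028,0.053],"yaw": 0},
    {"offset": [0,-0.028,0.053],"yaw": 0},
    {"offset": [0,-0.028,0.053],"yaw": 0},
    {"offset": [0,-0.028,0.053],"yaw": 0},
    {"offset": [0,-0.028,0.053],"yaw": 0},
    {"offset": [0,-0.017,0.052],"yaw": 0},
    {"offset": [0,-0.017,0.052],"yaw": 0},
    {"offset": [0,-0.017,0.052],"yaw": 0},
    {"offset": [0,-0.017,0.052],"yaw": 0},
    {"offset": [0,-0.017,0.052],"yaw": 0},
    {"offset": [0,-0.017,0.052],"yaw": 0},
    {"offset": [0,-0.017,0.052],"yaw": 0},
    {"offset": [0,-0.017,0.052],"yaw": 0},
    {"offset": [0,-0.017,0.052],"yaw": 0},
    {"offset": [0,-0.017,0.052],"yaw": 0}
  ]
}}

```text
time: 11.4
ee_pos: [564.3, 176.7, 109.9]
eef_rot: [[0.957, -0.291, 0.0], [-0.291, -0.957, 0.0], [0.0, -0.0, -1.0]]
ft_force: [1.2, 3.0, -0.1]
width: 0.5
grasp_force: 1.4
```

```bash
python3 - <<'E'
from h import *
lid(); rep()
E
```

```text
lid angle median 0.3518722031336643 [0.33 0.42] 1007
t 11.45 tcp [564.27 176.77 109.59] hinge-frame [-188.91    0.86   37.59] F(hinge fr) [-2.49  2.2  -1.6 ] w 0.7
tool y in hf [ 1. -0. -0.] x [0. 1. 0.] yaw to y=-fwd -0.2720736178136889
```

Call:
{"op": "carry_out", "data": {
  "motion": [
    {"offset": [0,-0.004,0.034],"yaw": 0},
    {"offset": [0,-0.004,0.034],"yaw": 0},
    {"offset": [0,-0.004,0.034],"yaw": 0},
    {"offset": [0,-0.004,0.034],"yaw": 0},
    {"offset": [0,-0.004,0.034],"yaw": 0},
    {"offset": [0,-0.004,0.034],"yaw": 0},
    {"offset": [0,-0.004,0.034],"yaw": 0},
    {"offset": [0,-0.004,0.034],"yaw": 0}
  ]
}}

```text
time: 12.12
ee_pos: [565.0, 179.1, 99.5]
eef_rot: [[0.957, -0.291, 0.002], [-0.291, -0.957, 0.002], [0.001, -0.002, -1.0]]
ft_force: [1.7, 5.8, 0.2]
width: 0.2
grasp_force: 3.3
```

```bash
python3 - <<'E'
from h import *
lid(); rep()
E
```

```text
lid angle median 0.2938420441898578 [0.27 0.36] 1049
t 12.17 tcp [565.02 179.1   99.33] hinge-frame [-191.36    0.91   27.33] F(hinge fr) [-6.22  1.37 -0.74] w 0.6
tool y in hf [ 1. -0. -0.] x [0. 1. 0.] yaw to y=-fwd -0.23395858926194535
```

Call:
{"op": "carry_out", "data": {
  "motion": [
    {"offset": [0,-0.006,0.035],"yaw": 0},
    {"offset": [0,-0.006,0.035],"yaw": 0},
    {"offset": [0,-0.006,0.035],"yaw": 0},
    {"offset": [0,-0.006,0.035],"yaw": 0},
    {"offset": [0,-0.006,0.035],"yaw": 0},
    {"offset": [0,-0.006,0.035],"yaw": 0},
    {"offset": [0,-0.006,0.035],"yaw": 0},
    {"offset": [0,-0.006,0.035],"yaw": 0},
    {"offset": [0,-0.006,0.035],"yaw": 0},
    {"offset": [0,-0.006,0.035],"yaw": 0},
    {"offset": [0,-0.006,0.035],"yaw": 0},
    {"offset": [0,-0.006,0.035],"yaw": 0},
    {"offset": [0,-0.006,0.035],"yaw": 0},
    {"offset": [0,-0.006,0.035],"yaw": 0},
    {"offset": [0,-0.006,0.035],"yaw": 0},
    {"offset": [0,-0.006,0.035],"yaw": 0}
  ]
}}

```text
time: 13.5
ee_pos: [566.1, 182.7, 77.0]
eef_rot: [[0.957, -0.291, 0.001], [-0.291, -0.957, 0.002], [0.001, -0.002, -1.0]]
ft_force: [1.1, 5.5, -0.1]
width: 0.3
grasp_force: 3.0
```

```bash
python3 - <<'E'
from h import *
lid(); rep()
E
```

```text
lid angle median 0.17173989643003945 [0.15 0.24] 1124
t 13.55 tcp [566.11 182.66  76.8 ] hinge-frame [-195.08    0.94    4.8 ] F(hinge fr) [-6.35  0.98 -0.91] w 0.7
tool y in hf [ 1. -0. -0.] x [0. 1. 0.] yaw to y=-fwd -0.23518546649474104
```

Call:
{"op": "carry_out", "data": {
  "motion": [
    {"offset": [0,-0.002,0.025],"yaw": 0},
    {"offset": [0,-0.002,0.025],"yaw": 0},
    {"offset": [0,-0.002,0.025],"yaw": 0},
    {"offset": [0,-0.002,0.025],"yaw": 0},
    {"offset": [0,-0.002,0.025],"yaw": 0},
    {"offset": [0,-0.002,0.025],"yaw": 0},
    {"offset": [0,-0.002,0.025],"yaw": 0},
    {"offset": [0,-0.002,0.025],"yaw": 0},
    {"offset": [0,0,0.025],"yaw": 0},
    {"offset": [0,0,0.025],"yaw": 0},
    {"offset": [0,0,0.025],"yaw": 0},
    {"offset": [0,0,0.025],"yaw": 0},
    {"offset": [0,0,0.025],"yaw": 0},
    {"offset": [0,0,0.025],"yaw": 0},
    {"offset": [0,0,0.025],"yaw": 0},
    {"offset": [0,0,0.025],"yaw": 0}
  ]
}}

```text
time: 14.88
ee_pos: [566.5, 183.9, 61.1]
eef_rot: [[0.957, -0.29, 0.002], [-0.29, -0.957, 0.003], [0.001, -0.003, -1.0]]
ft_force: [2.5, 6.9, -1.1]
width: 0.1
grasp_force: 3.7
```

```bash
python3 - <<'E'
from h import *
lid(); rep()
E
```

```text
lid angle median 0.08669865185775284 [0.07 0.15] 1122
t 14.93 tcp [566.48 183.92  61.  ] hinge-frame [-196.4     0.93  -11.  ] F(hinge fr) [-7.97  0.75 -1.63] w 0.5
tool y in hf [ 1. -0. -0.] x [0. 1. 0.] yaw to y=-fwd -0.21216846643707754
```

Call:
{"op": "carry_out", "data": {
  "motion": [
    {"offset": [0,0,0.012],"yaw": 0},
    {"offset": [0,0,0.012],"yaw": 0},
    {"offset": [0,0,0.012],"yaw": 0},
    {"offset": [0,0,0.012],"yaw": 0},
    {"offset": [0,0,0.012],"yaw": 0},
    {"offset": [0,0,0.012],"yaw": 0},
    {"offset": [0,0,0.012],"yaw": 0},
    {"offset": [0,0,0.012],"yaw": 0},
    {"offset": [0,0,0.012],"yaw": 0},
    {"offset": [0,0,0.012],"yaw": 0},
    {"offset": [0,0,0.012],"yaw": 0},
    {"offset": [0,0,0.012],"yaw": 0},
    {"offset": [0,0,0.012],"yaw": 0},
    {"offset": [0,0,0.012],"yaw": 0},
    {"offset": [0,0,0.012],"yaw": 0},
    {"offset": [0,0,0.012],"yaw": 0}
  ]
}}

```text
time: 16.27
ee_pos: [567.7, 184.4, 54.9]
eef_rot: [[0.957, -0.29, 0.004], [-0.29, -0.957, 0.003], [0.003, -0.005, -1.0]]
ft_force: [1.8, 6.9, 7.5]
width: 0.4
grasp_force: 4.0
```

```bash
python3 - <<'E'
from h import *
lid(); rep()
E
```

```text
lid angle median 0.08267234506673898 [0.06 0.15] 1137
t 16.32 tcp [567.7 184.4  54.8] hinge-frame [-197.21    1.96  -17.2 ] F(hinge fr) [-7.67  0.4   7.15] w 0.5
tool y in hf [ 1. -0. -0.] x [0. 1. 0.] yaw to y=-fwd -0.21595676620623294
```

The 7 N upward reaction means the lid is seated on the rim. I'll retreat straight forward and check.

Call:
{"op": "carry_out", "data": {
  "motion": [
    {"offset": [0,-0.05,0],"yaw": 0},
    {"offset": [0,-0.1,0],"yaw": 0},
    {"offset": [0,-0.25,0],"yaw": 0},
    {"offset": [0,-0.5,0],"yaw": 0},
    {"offset": [0,-0.5,0],"yaw": 0},
    {"offset": [0,-0.5,-0.5],"yaw": 0},
    {"offset": [0,-0.5,-0.8],"yaw": 0},
    {"offset": [0,-0.5,-0.8],"yaw": 0},
    {"offset": [0,-0.5,-0.8],"yaw": 0},
    {"offset": [0,0,-0.8],"yaw": 0},
    {"offset": [0,0,0],"yaw": 0},
    {"offset": [0,0,0],"yaw": 0}
  ]
}}

```text
time: 17.32
ee_pos: [606.1, 312.6, 202.6]
eef_rot: [[0.957, -0.291, 0.002], [-0.291, -0.957, 0.0], [0.002, -0.001, -1.0]]
ft_force: [-0.7, -0.0, -0.9]
width: 0.4
grasp_force: 0.0
```

```bash
python3 - <<'E'
from h import *
import cv2
p,D=lid(); rep(); cv2.imwrite("pics/s5.png",p)
t,D=bot.snapshot("top"); R,h=frame()
for u,v in((268,200),(232,322)): 
    for du in range(-8,24,4): print((u+du,v),R.T@(dep("top",D,u+du,v)-h))
E
```

```text
lid angle median 0.09830693061256345 [0.07 0.16] 1330
t 17.37 tcp [605.2  311.47 200.65] hinge-frame [-329.69    1.45  128.65] F(hinge fr) [-0.64 -1.16 -1.01] w 0.4
tool y in hf [ 1.   -0.01  0.  ] x [ 0.01  1.   -0.  ] yaw to y=-fwd -0.3121181627707017
(260, 200) [-179.99   99.25    9.31]
(264, 200) [-172.61  100.69   11.73]
(268, 200) [-165.68  102.65   11.26]
(272, 200) [-158.74  104.6    10.84]
(276, 200) [-151.61  106.29   11.86]
(280, 200) [-144.8   108.46   10.28]
(284, 200) [-137.85  110.44    9.73]
(288, 200) [-130.85  112.35    9.58]
(224, 322) [-181.96 -127.48    9.04]
(228, 322) [-174.64 -125.34   12.55]
(232, 322) [-167.93 -123.57   12.13]
(236, 322) [-161.25 -121.82   11.45]
(240, 322) [-154.42 -119.97   11.92]
(244, 322) [-147.8  -118.26   10.62]
(248, 322) [-140.7  -116.22   13.46]
(252, 322) [-134.18 -114.59   11.15]
```

View pics/s5.png

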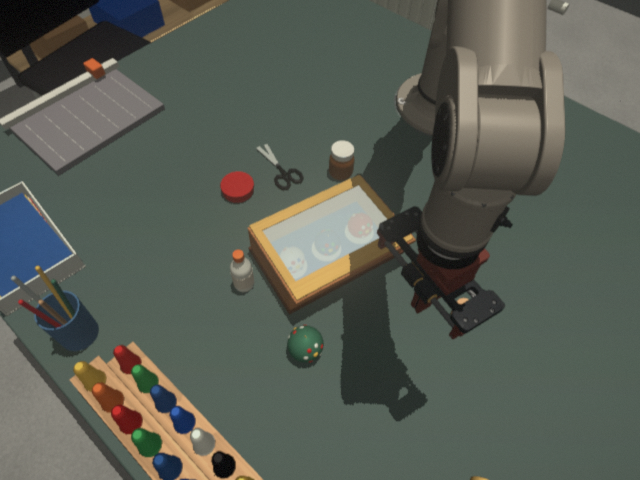

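The lid lies flat on the rim, its top 12 mm above the hinge height at the front edge. The robot is clear and the other objects are where they were.

```bash
python3 -c "
from workcell import bot
print(bot.close_job())"
```

```text
the job is handed in; nothing more can be done
None
```

The lid is shut: I tipped it forward from behind, caught it at about 1.18 rad on the back of the closed fingers, lowered it by the lip onto the rim with no sign of a knock, and handed the job in at about 17 s with the robot clear and nothing else seen to have moved.

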